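# Undock the drive tray and lock it in the drawn-out position

## Robot

A 6-joint arm with a two-finger parallel gripper is mounted at the origin on a cart in front of the work surface, level with it; the furniture and walls round the work are solid. World frame = base frame: x ahead of the robot, y to its left, z up, the work surface at z = 0. Lengths are in m, angles in rad, forces in N, time in s.
With the tool pointing down it reaches from about 0.3 to 0.825 m from the base axis. Payload 5.4 kg.
Tool frame: the origin (TCP) lies on the centre line of the jaws, within the pads' length; the fingertips stand 22 mm ahead of it and the grasp point (between the pads) lies 3 mm ahead of it; z points along the fingers, y is the direction in which the jaws open and shut (so a half turn about z gives the same grasp; the last joint's range is limited). The gripper opens to 92 mm and grips with 3 to 60 N. Pads are 20 mm wide; open, the fingers measure 128 mm over their backs; the gripper's body (75 mm by 189 mm) begins 69 mm behind the grasp point.
Start: joints at [0.897, 0.158, 1.597, -0, 1.386, -0.21], TCP at [0.257, 0.514, 0.237] pointing down, gripper open.
Joint ranges: [-2.91, 2.91], [-0.94, 2.29], [0.18, 2.7], [-1.29, 4.43], [0.17, 2.64], [-3, 3]. Speed limits (rad/s): [2.57, 2.57, 3.14, 3.14, 3.14, 3.14].

## Interface

Orientations are given as a rotation vector (axis times angle).
In Python, from cell import * gives the robot as it stands.
- The arm moves only by the tool carry_out, never from a script. Its argument "deltas" is text: rows parted by semicolons, each of 7 numbers parted by spaces: the turn, a rotation vector about the tool's x, y, z in rad, then the shift along the tool's x, y, z in units of 40 mm (1.0 is 40 mm), then the finger opening in mm, from 0 to 91.9. A call has 1 to 12 rows; each row shifts and turns the pose as measured when the row begins, along the tool's axes as they then stand; what a row does not reach is not made up. A row lasts 1/12 s, in which the tool goes at most 41.7 mm and 7.16 degrees, less where a joint would pass 70% of its speed; a pose out of reach is approached as far as the arm can. A call is refused whole if a number of a shift passes 1 or a number of a turn 0.125, either way. A call with a gripper value outside its range is refused whole. The fingers move at their own pace and stop on an object; "newtons" is the grip in N (left out, the last holds). Time passes only in rows, so rows that do not move let the fingers close. It gives the time, the measured TCP pose, the force and the opening at its end, in the units of the state.
- observe(): the state, without advancing time (a new reading comes with each control period).
- capture(name): name is "scene" or "side" or "wrist"; returns the picture (384x512x3 uint8, blue, green, red); there is no depth.
- camera_model(name): a dict with "vertical_fov" (degrees; the focal length in pixels is half the picture's height over the tangent of half this angle, whatever the lens; pixels are square), "cx", "cy" (the principal point, pixels), "camera_from_world" (4x4, takes a point from world to camera coordinates); the wrist camera has in their place "T_tool_cam" (4x4, takes a point from camera to tool coordinates, whose origin is the TCP and whose axes are the flange's). Camera axes: x right, y down, z forward; pixel columns grow to the right and rows downward; lengths in m; the calibration is good to about 2 mm. A picture is of the moment at which its call begins: read the wrist's pose just before it. camera_model takes no time and is no camera call.
- close_job(): hands the job in, once; it reports no verdict.
The state is a dict: "time_s": time; "joint_positions": joint angles; "qvel": joint speeds; "tau": joint torques, N m; "tcp_pos": TCP position; "tool_rot": TCP orientation; "wrist_force": force on the tool from outside, world axes, zero at the start; "wrist_torque": the same for the moment, N m; "width": opening from 0.0 (shut) to 1.0 (fully open).
Only numpy, scipy, OpenCV 4.12 (cv2) and the standard library are available. Lean on these libraries where they do the work, as an engineer would, in place of code of your own. Each camera call takes 0.05 s, during which the arm holds its last target. There are 200 camera calls.

## Task

The drive caddy has to come off its connector for a drive change. On the dock that holds the caddy, push the bolt back by its upright post, hook a fingertip behind the tray's front lip and draw the tray out to its end stop, then push the bolt fully in again so that it locks the tray out. Only push and hook: do not pinch the post or the lip between the fingers, do not touch the caddy, which stays seated in the tray, and leave the other dock and the things on the bench as they are.

Things in the scene. Friction and masses are not known exactly. Their poses are not given: they have to be found in the camera images.
- dock_a: Dock with the caddy, fixed. Origin: centre of its base's underside, on the bench. Dock frame (mm, used in all these texts): x back along the rails, away from the robot's side, y left, z up. Dark base plate x -75..105, y +-55, 10 thick; bolt's side plate at the left, to y 124. Black connector housing at the rear, x 62..98, y +-52, top z 56. All but housing, lip and post is at most 38 high.
- tray_a (a joint): Travel of this dock's aluminium tray, m: 0 home at the connector, 0.050 out at its end stop; grows along dock -x. Friction 3 N plus 12 N per m/s; stays where left. Left wall (y 38.5..44.5, top z 34) has two 16 mm notches for the 10 mm bolt: one faces it with the tray home, one with the tray out (travel 47 to 50 mm). Otherwise the bolt in a notch blocks the tray.
- lip_a (a point): Middle of the turned-up lip at the tray's front, 2 mm below its crest; moves with the tray, axes as the dock's. At x -113.5, y 0, z 46 with the tray home. Lip: 89 mm wide along y, 5 mm thick, crest z 48 rolled 7 mm thick. Behind it an open finger well reaches 46 mm back in x, y +-44, floor at z 22; then an 8 mm rib and the caddy's nest.
- bolt_a (a joint): Travel of this dock's steel locking bolt, m: 0 fully in (towards the tray, in a notch), 0.016 fully back (dock +y, left). Clear of the tray above 0.006; pushed in where no notch faces it, it stops on the tray's wall at 0.006. Friction 2 N plus 12 N per m/s; stays where left. Bar 10 mm wide in x, along y at x -50.
- post_a (a point): Centre of the top of the bolt's upright steel finger post; moves with the bolt, axes as the dock's. At x -50, y 78, z 67 with the bolt in; y 94 with it back. Post 12 mm in diameter, z 31..67, with a 15 mm collar up to z 35. The bolt runs in two keepers, x -68..-32, tops at z 36 (screw heads to z 38): y 48..62 between tray and post, and y 105..118 outside the post.
- caddy: Black drive caddy with an orange front, 73 x 106 x 14 mm, lying loose in the nest of dock_a's tray, top at z 36 in the dock frame. Origin: centre of its underside. Seated, its origin is about 110 mm behind the lip point along dock x; its own -y end faces the lip.
- dock_b: The other dock, of the same build and with the same frame, its tray empty; to be left as it is. It may stand left or right of dock_a.
- tray_b (a joint): Travel of dock_b's tray, as for tray_a; it stays home (0).
- bolt_b (a joint): Travel of dock_b's bolt, as for bolt_a; it stays in (0).
- cutters: Bystander: side cutters with orange handles, 56 x 138 x 11 mm, lying flat. Origin: centre of the underside.
- dish: Bystander: round steel dish with screws, 89 mm wide, 19 mm high. Origin: centre of the underside.
- spudger: Bystander: blue pry stick, 12 x 142 x 8 mm, lying flat. Origin: centre of the underside.
- bits: Bystander: black plastic bit case, 44 x 100 x 16 mm. Origin: centre of the underside.
- heat_sink: Bystander: finned heat sink, 50 x 50 x 27 mm. Origin: centre of the underside.
- tape: Bystander: flat roll of amber tape, 72 mm wide, 13 mm high. Origin: centre of the underside.

How it is judged:
On the way, in this order (a step that is already met when the one before it is completed fails the run):
1. the bolt of the caddy's dock is pushed back while the tray is still home (value of joint bolt_a above 0.012 m and value of joint tray_a below 0.008 m), for 0.1 s.
2. the tray is drawn out to its end stop, with the bolt still back (value of joint tray_a above 0.0455 m and value of joint bolt_a above 0.008 m), for 0.1 s.
At the end, for the whole second after the job is handed in: The caddy's tray is out at its end stop (within 5 mm) and its bolt is in the second notch (within 4 mm of fully in); the caddy is at rest, flat, in its nest (within 10 mm); the other dock is still home and bolted (value of joint tray_a above 0.045 m and value of joint each of bolt_a, bolt_b below 0.004 m and x of caddy in the frame of lip_a between 0.099 and 0.118 m and z of caddy in the frame of lip_a below -0.018 m and angle between caddy's own z axis and vertical below 0.1 rad and linear speed of caddy below 0.02 m/s and value of joint tray_b below 0.006 m); the robot touches nothing.
It fails at once if the caddy is lifted, tipped, pushed out of its nest or pressed by the fingers (more than 1.5 N) ((z of caddy in the frame of lip_a above -0.014 m or angle between caddy's own z axis and vertical above 0.2 rad or x of caddy in the frame of lip_a below 0.094 m or x of caddy in the frame of lip_a above 0.122 m) or contact force between the fingers and caddy above 1.5 N).
It fails at once if the lip or the post is pinched: it stands between the fingers' pads ((x of the grasp point in the frame of lip_a between -0.004 and 0.004 m and y of the grasp point in the frame of lip_a between -0.045 and 0.045 m and z of the grasp point in the frame of lip_a below 0.008 m) or (horizontal distance between the grasp point and post_a below 0.005 m and z of the grasp point in the frame of post_a below 0.008 m)).
It fails at once if the tray is moved by something other than its lip (value of joint tray_a between 0.012 and 0.038 m and velocity of joint tray_a above 0.01 m/s and horizontal distance between the grasp point and lip_a above 0.1 m).
It fails at once if the other dock's tray or bolt is moved (value of joint tray_b above 0.008 m or value of joint bolt_b above 0.005 m).
It fails at once if a bystander is moved (more than 20 mm) (distance of any of cutters, dish, spudger, bits, heat_sink, tape from where it was at the start of the episode above 0.02 m).
It also fails if it takes over 45 s, if anything falls off the work surface, if the arm or the gripper's body presses on something with over 40 N, if the wrist force passes 120 N, or if a joint passes its speed limit or range.

## Working session

There is one attempt and no reset: what is moved stays moved. The work goes in short steps, Python scripts to look and compute and a tool call to move; the robot and the scene stay as the last step left them, time stands still between calls to the robot, and variables do not carry over. Pictures are saved under pics/ and viewed, about 8 in all and at most 12, crops included, and the job is handed in when it is done.

Besides the shell and the picture viewer there is one more tool, called after "Emit:" as a command line: name --argument value ..., lists and objects as JSON in quotes. carry_out: Moves the arm, as the interface text tells. Its arguments: {"type":"object","properties":{"deltas":{"type":"string"},"newtons":{"type":"number"}},"required":["deltas"]}

```bash
mkdir -p pics; cat > h.py <<'E'
from cell import *
import numpy as np, cv2
from scipy.spatial.transform import Rotation as R
def cam(n,st=None):
    m=camera_model(n); f=192/np.tan(np.radians(m["vertical_fov"])/2)
    if n=="wrist":
        T=np.eye(4);T[:3,:3]=R.from_rotvec(st["tool_rot"]).as_matrix();T[:3,3]=st["tcp_pos"]
        C=T@np.array(m["T_tool_cam"])
    else: C=np.linalg.inv(np.array(m["camera_from_world"]))
    return f,m["cx"],m["cy"],C
def onplane(c,u,v,z):
    f,cx,cy,C=c; d=C[:3,:3]@np.array([(u-cx)/f,(v-cy)/f,1]); o=C[:3,3]
    return o+d*(z-o[2])/d[2]
def proj(c,p):
    f,cx,cy,C=c; q=np.linalg.inv(C)@np.append(p,1); return np.array([cx+f*q[0]/q[2],cy+f*q[1]/q[2]])
E
python3 - <<'E'
from h import *
s=observe();print({k:np.round(v,3) for k,v in s.items()})
for n in("scene","side"):
    print(n,{k:np.round(v,3) for k,v in camera_model(n).items()})
a=capture("scene");b=capture("side");w=capture("wrist")
for n,i in(("scene",a),("side",b),("wrist",w)):cv2.imwrite(f"pics/{n}0.png",i)
E
```

```text
{'time_s': np.float64(0.0), 'joint_positions': array([ 0.897,  0.159,  1.598, -0.   ,  1.386, -0.21 ]), 'qvel': array([ 0.003,  0.   , -0.   ,  0.001,  0.   ,  0.   ]), 'tau': array([-0.0000e+00, -3.8558e+01, -3.2211e+01,  7.0000e-02,  3.8000e-02,
       -0.0000e+00]), 'tcp_pos': array([0.257, 0.514, 0.236]), 'tool_rot': array([-7.220e-01, -3.057e+00,  3.000e-03]), 'wrist_force': array([0.56 , 0.27 , 1.036]), 'wrist_torque': array([0.001, 0.032, 0.011]), 'width': np.float64(1.001)}
scene {'vertical_fov': np.float64(43.185), 'cx': np.float64(259.755), 'cy': np.float64(190.974), 'camera_from_world': array([[ 0.81 , -0.586, -0.01 , -0.459],
       [-0.459, -0.624, -0.632,  0.243],
       [ 0.364,  0.517, -0.775,  1.717],
       [ 0.   ,  0.   ,  0.   ,  1.   ]])}
side {'vertical_fov': np.float64(55.607), 'cx': np.float64(257.794), 'cy': np.float64(193.99), 'camera_from_world': array([[ 0.847, -0.531, -0.023, -0.459],
       [-0.371, -0.56 , -0.741,  0.177],
       [ 0.381,  0.636, -0.671,  1.195],
       [ 0.   ,  0.   ,  0.   ,  1.   ]])}
```

```bash
python3 - <<'E'
import cv2
i=cv2.imread("pics/scene0.png");cv2.imwrite("pics/s2.png",cv2.resize(i,(800,600),interpolation=cv2.INTER_CUBIC))
E
```

```text
(no output)
```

View pics/s2.png

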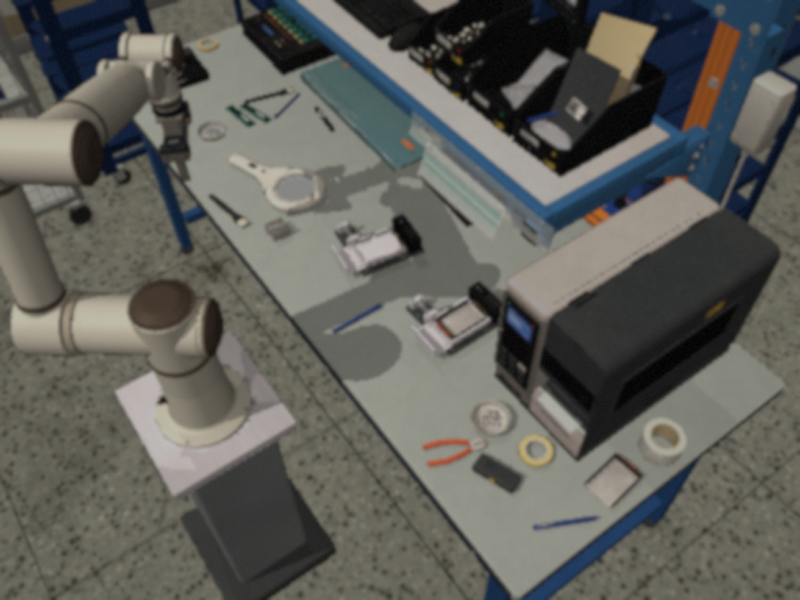

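View pics/side0.png

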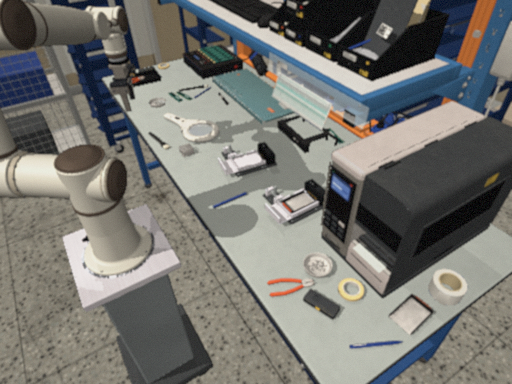

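The scene view shows dock_a (the caddy with its orange front) at about (455,318) of 800x600, beside the printer. The empty dock_b is at (378,245), to its left. The side view has dock_a at about (295,203). I'll zoom in on both docks.

```bash
python3 - <<'E'
from h import *
i=cv2.imread("pics/side0.png")[135:230,205:335];cv2.imwrite("pics/c1.png",cv2.resize(i,None,fx=6,fy=6,interpolation=cv2.INTER_CUBIC))
c=cam("side"); d=cam("scene")
for p in((275,208),(316,190),(295,203)):print(p,onplane(c,*p,.03).round(3))
print(onplane(d,455*.64,318*.64,.03).round(3))
E
```

```text
(275, 208) [ 0.518 -0.153  0.03 ]
(316, 190) [ 0.697 -0.158  0.03 ]
(295, 203) [ 0.592 -0.171  0.03 ]
[ 0.599 -0.158  0.03 ]
```

View pics/c1.png

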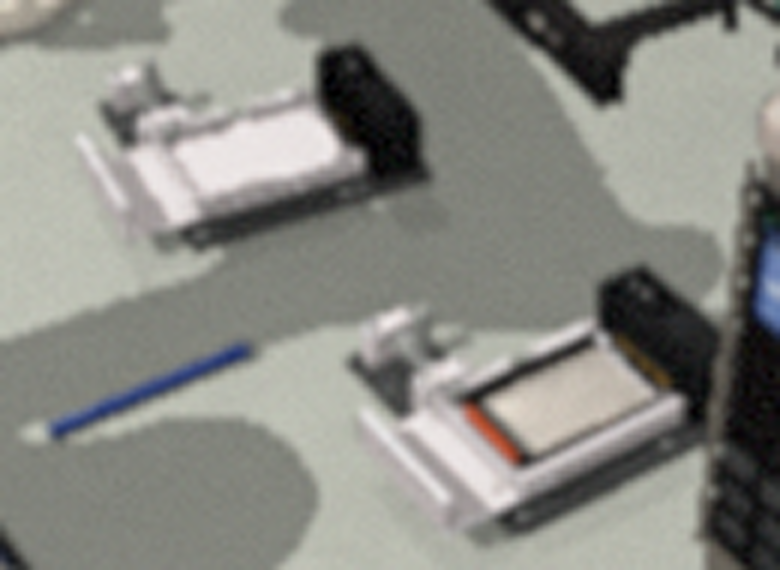

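The zoom shows the lip's crest running from about (363,412) to (455,510) in the crop. The post stands near (415,315) and the orange caddy front is at (493,432). I'll estimate the yaw, then bring the wrist camera over the dock.

```bash
python3 - <<'E'
from h import *
c=cam("side"); P=lambda x,y,z:onplane(c,205+(x-3)/6,135+(y-3)/6,z)
for n,q in dict(lipL=(363,412,.046),lipR=(455,510,.046),houL=(640,268,.056),post=(412,312,.067),orL=(470,408,.034),orR=(520,460,.034)).items():print(n,P(*q).round(3))
print(np.round(camera_model("wrist")["T_tool_cam"],3),camera_model("wrist")["vertical_fov"])
s=observe();print(R.from_rotvec(s["tool_rot"]).as_matrix().round(3))
E
```

```text
lipL [ 0.493 -0.128  0.046]
lipR [ 0.493 -0.222  0.046]
houL [ 0.7   -0.122  0.056]
post [ 0.553 -0.09   0.067]
orL [ 0.555 -0.149  0.034]
orR [ 0.554 -0.2    0.034]
[[-0.001 -0.96  -0.281  0.079]
 [ 1.    -0.001  0.001  0.001]
 [-0.001 -0.281  0.96  -0.148]
 [ 0.     0.     0.     1.   ]] 64.17066584136339
[[-0.894  0.447 -0.001]
 [ 0.447  0.894 -0.001]
 [ 0.    -0.001 -1.   ]]
```

Emit:
carry_out --deltas "0 0 -0.116 0 0 0 0; 0 0 -0.116 0 0 0 0; 0 0 -0.116 0 0 0 0; 0 0 -0.116 0 0 0 0; 0 0 0 -0.38 -0.9 0 0; 0 0 0 -0.38 -0.9 0 0; 0 0 0 -0.38 -0.9 0 0; 0 0 0 -0.38 -0.9 0 0; 0 0 0 -0.38 -0.9 0 0; 0 0 0 -0.38 -0.9 0 0; 0 0 0 -0.38 -0.9 0 0; 0 0 0 -0.38 -0.9 0 0" --newtons 10

```text
time_s: 1.15
tcp_pos: [0.3848, 0.2221, 0.2309]
tool_rot: [0.061, -3.134, 0.006]
wrist_force: [0.8, 0.3, -0.5]
width: 0.149
```

Emit:
carry_out --deltas "0 0 0.039 -0.3 -0.95 0 0; 0 0 0 -0.3 -0.95 0 0; 0 0 0 -0.3 -0.95 0 0; 0 0 0 -0.3 -0.95 0 0; 0 0 0 -0.3 -0.95 0 0; 0 0 0 -0.3 -0.95 0 0; 0 0 0 -0.3 -0.95 0 0; 0 0 0 -0.3 -0.95 0 0; 0 0 0 -0.3 -0.5 0 0; 0 0 0 0 0 0 0; 0 0 0 0 0 0 0"

```text
time_s: 2.07
tcp_pos: [0.495, -0.1255, 0.2299]
tool_rot: [-0.02, -3.136, 0.007]
wrist_force: [-0.7, 0.6, -0.1]
width: 0.003
```

```bash
python3 - <<'E'
from h import *
capture("side");s=observe();w=capture("wrist");cv2.imwrite("pics/w1.png",w)
np.save("st1.npy",np.r_[s["tcp_pos"],s["tool_rot"]]);print(s["tcp_pos"],s["tool_rot"],s["wrist_force"])
E
```

```text
[ 0.49489868 -0.1251571   0.22985325] [-0.01851829 -3.13561738  0.007968  ] [-0.02288693 -0.19640499 -0.4944626 ]
```

View pics/w1.png

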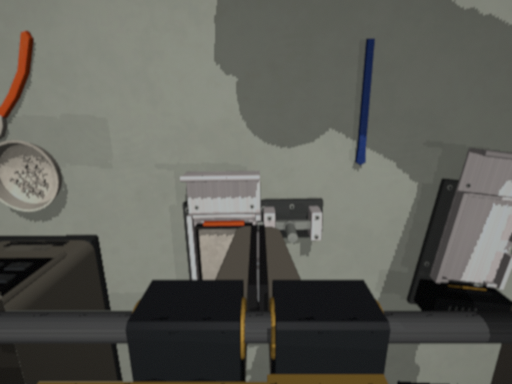

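The wrist view shows the lip crest running from (181,178) to (260,178) and the post near (292,232), between the keepers. The printer is at lower left, from (100,240). I'll measure these precisely with masks and an enlarged crop.

```bash
python3 - <<'E'
from h import *
w=cv2.imread("pics/w1.png");a=np.load("st1.npy");s=dict(tcp_pos=a[:3],tool_rot=a[3:]);c=cam("wrist",s)
cv2.imwrite("pics/c2.png",cv2.resize(w[165:265,170:335],None,fx=4.8,fy=4.8,interpolation=cv2.INTER_CUBIC))
for n,q in dict(lipL=(260,178,.048),lipR=(181,178,.048),post=(293,240,.067),printer=(100,237,.0),prz=(100,237,.3)).items():print(n,onplane(c,*q).round(4))
h=cv2.cvtColor(w,cv2.COLOR_BGR2HSV);m=cv2.inRange(h,(3,150,100),(14,255,255));m[:, :150]=0;m[260:]=0
ys,xs=np.where(m);print("orange",xs.min(),xs.max(),ys.min(),ys.max());r=cv2.minAreaRect(np.c_[xs,ys].astype(np.float32));print(r)
E
```

```text
lipL [ 0.4947 -0.1226  0.048 ]
lipR [ 0.4937 -0.2102  0.048 ]
post [ 0.5611 -0.0868  0.067 ]
printer [ 0.585  -0.3385  0.    ]
prz [ 0.4518 -0.1679  0.3   ]
orange 203 244 221 225
((223.5, 223.0), (41.0, 4.0), 0.0)
```

View pics/c2.png

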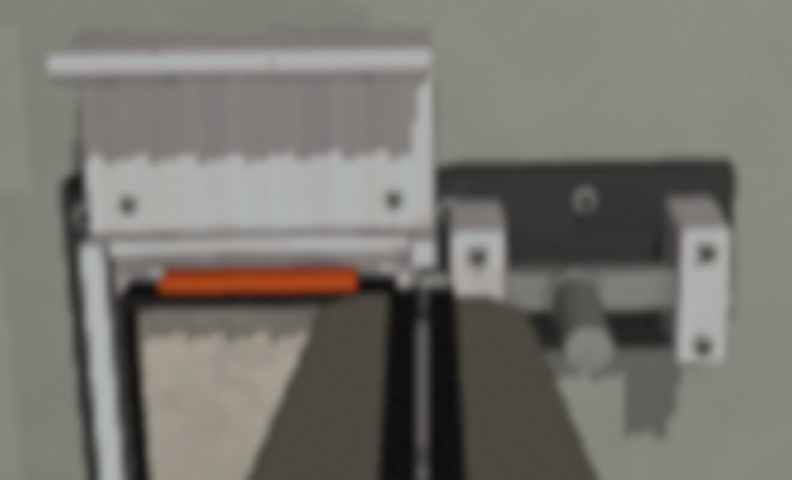

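```bash
python3 - <<'E'
from h import *
a=np.load("st1.npy");s=dict(tcp_pos=a[:3],tool_rot=a[3:]);c=cam("wrist",s);S=cam("scene");D=cam("side")
print("post",onplane(c,292.3,237.2,.067).round(4))
def tri(*o):
    A=0;b=0
    for k,u,v in o:
        f,cx,cy,C=k;d=C[:3,:3]@np.array([(u-cx)/f,(v-cy)/f,1]);d/=np.linalg.norm(d);M=np.eye(3)-np.outer(d,d);A=A+M;b=b+M@C[:3,3]
    return np.linalg.solve(A,b).round(3)
print("printer corner top",tri((S,510*.64,292*.64),(D,330,151)))
print("bottom",tri((S,500*.64,378*.64),(D,324,236)),onplane(S,320,242,0).round(3),onplane(D,324,236,0).round(3))
E
```

```text
post [ 0.5577 -0.0876  0.067 ]
printer corner top [ 0.515 -0.393  0.416]
bottom [ 0.558 -0.367  0.062] [ 0.589 -0.341  0.   ] [ 0.597 -0.328  0.   ]
```

Every check agrees. The lip is at (0.494,-0.166), 88 mm wide with about zero yaw. The post is at (0.558,-0.088), within 1 mm of where the lip puts it. Next I'll go down beside the post on its tray side.

Emit:
carry_out --deltas "0 0 0 -0.8 0 0 0; 0 0 0 -0.8 0 0 0; 0 0 0 0 0 0 0; 0 0 0 0 0 0.9 0; 0 0 0 0 0 0.9 0; 0 0 0 0 0 0.9 0; 0 0 0 0 0 0.8 0; 0 0 0 0 0 0 0; 0 0 0 0 0 0 0"

```text
time_s: 2.92
tcp_pos: [0.5564, -0.1102, 0.0863]
tool_rot: [0.011, -3.135, 0.004]
wrist_force: [0.3, -0.6, 1.5]
width: 0.009
```

Emit:
carry_out --deltas "0 0 0 0 -0.35 0 0; 0 0 0 0 0 0 0; 0 0 0 0 0 0.4 0; 0 0 0 0 0 0 0; 0 0 0 0 0 0 0"

```text
time_s: 3.33
tcp_pos: [0.5615, -0.127, 0.0811]
tool_rot: [-0.014, 3.135, -0.014]
wrist_force: [0.3, 0.2, 0.9]
width: 0.007
```

Emit:
carry_out --deltas "0 0 0 0.1 0 0.35 0; 0 0 0 0 0 0.15 0; 0 0 0 0 0 0 0"

```text
time_s: 3.58
tcp_pos: [0.5615, -0.1294, 0.0668]
tool_rot: [-0.013, 3.126, -0.02]
wrist_force: [1.3, -0.3, -0.1]
width: 0.004
```

Emit:
carry_out --deltas "0 0 0 0.05 0.3 0 0; 0 0 0 0.05 0.25 0 0; 0 0 0 0 0.2 0 0; 0 0 0 0 0.1 0 0"

```text
time_s: 3.92
tcp_pos: [0.5586, -0.0945, 0.0694]
tool_rot: [-0.012, 3.122, -0.026]
wrist_force: [-0.3, -2.4, -1.0]
width: 0.007
```

Emit:
carry_out --deltas "0 0 0 0 0.08 0 0; 0 0 0 0 0.08 0 0; 0 0 0 0 0.08 0 0"

```text
time_s: 4.17
tcp_pos: [0.5589, -0.0928, 0.0699]
tool_rot: [-0.023, 3.12, -0.06]
wrist_force: [-0.3, -15.5, -5.6]
width: 0.005
```

The bolt hit its end stop at 15 N, 16–17 mm from where I first expected contact. I'll back away and lift.

Emit:
carry_out --deltas "0 0 0 0 -0.3 0 0; 0 0 0 0 -0.3 0 0; 0 0 0 0 -0.2 -0.4 0; 0 0 0 0.2 -0.2 -0.5 0; 0 0 0 0.3 -0.3 -0.3 0; 0 0 0 0.3 -0.2 0 0; 0 0 0 0 0 0 0; 0 0 0 0 0 0 0"

```text
time_s: 4.83
tcp_pos: [0.5268, -0.1536, 0.123]
tool_rot: [-0.023, 3.118, -0.053]
wrist_force: [0.2, 0.1, 0.7]
width: 0.006
```

```bash
cat > chk.py <<'E'
from h import *
s=observe();M=R.from_rotvec(s["tool_rot"]).as_matrix()
p=s["tcp_pos"];print("tcp",p.round(4),"tip",(p+.022*M[:,2]).round(4),"F",s["wrist_force"].round(1),"t",round(float(s["time_s"]),2))
Rd=np.array([[-1,0,0],[0,1,0],[0,0,-1.]])
print("turn needed (tool)",R.from_matrix(M.T@Rd).as_rotvec().round(3));print(M.round(3))
E
python3 chk.py
```

```text
tcp [ 0.5268 -0.1536  0.123 ] tip [ 0.5273 -0.1543  0.101 ] F [0.2 0.1 0.7] t 4.83
turn needed (tool) [-0.034  0.023  0.015]
[[-1.    -0.014  0.023]
 [-0.015  0.999 -0.034]
 [-0.023 -0.034 -0.999]]
```

Emit:
carry_out --deltas "-0.034 0.023 0.015 0.15 -0.2 0 0; 0 0 0 0.05 0 0.4 0; 0 0 0 0 0 0.5 0; 0 0 0 0 0 0.2 0; 0 0 0 0 0 0 0"

```text
time_s: 5.25
tcp_pos: [0.5219, -0.16, 0.0782]
tool_rot: [0.001, 3.139, 0.006]
wrist_force: [-0.4, 0.1, -0.6]
width: 0.0
```

```bash
python3 chk.py
```

```text
tcp [ 0.5219 -0.16    0.0782] tip [ 0.5219 -0.1599  0.0562] F [-0.4  0.1 -0.6] t 5.25
turn needed (tool) [ 0.004  0.002 -0.   ]
[[-1.     0.     0.002]
 [ 0.001  1.     0.004]
 [-0.002  0.004 -1.   ]]
```

Emit:
carry_out --deltas "0 0 0 0 0 0.35 0; 0 0 0 0.05 0 0.25 0; 0 0 0 0 0 0.05 0; 0 0 0 0 0 0 0"

```text
time_s: 5.58
tcp_pos: [0.5212, -0.1584, 0.0517]
tool_rot: [-0.002, 3.139, 0.008]
wrist_force: [0.6, 0.2, -0.5]
width: 0.01
```

```bash
python3 chk.py; python3 - <<'E'
from h import *
s=observe();w=capture("wrist");cv2.imwrite("pics/w2.png",cv2.resize(w[130:330,140:400],None,fx=3,fy=3,interpolation=cv2.INTER_CUBIC))
E
```

```text
tcp [ 0.5212 -0.1584  0.0517] tip [ 0.5213 -0.1583  0.0297] F [ 0.6  0.2 -0.5] t 5.58
turn needed (tool) [0.005 0.002 0.001]
[[-1.    -0.001  0.002]
 [-0.001  1.     0.005]
 [-0.002  0.005 -1.   ]]
```

View pics/w2.png

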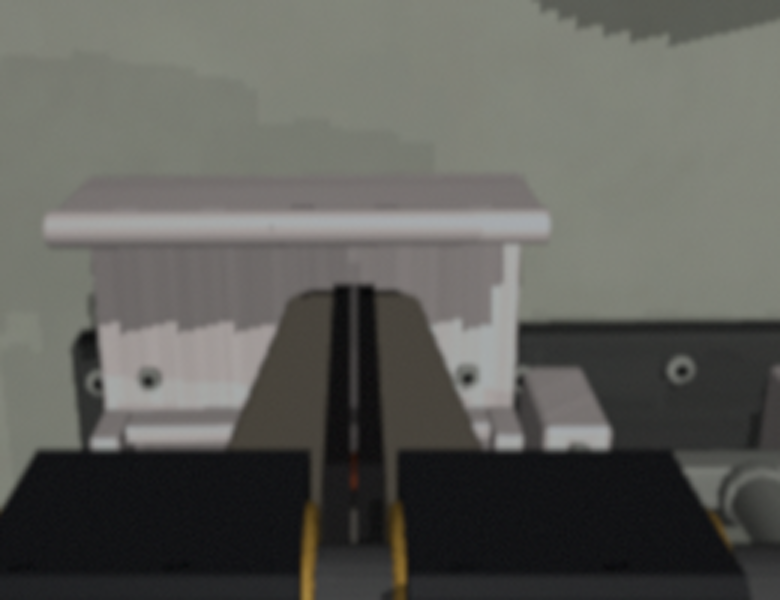

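The fingertips are in the well behind the lip (tips at about (350,295) in the crop), and the post has moved over beside the outer keeper. Now I'll draw the tray out gently.

Emit:
carry_out --deltas "0 0 0 0.25 0 0 0; 0 0 0 0.25 0 0 0; 0 0 0 0.25 0 0 0; 0 0 0 0.25 0 0 0; 0 0 0 0.25 0 0 0; 0 0 0 0.2 0 0 0"

```text
time_s: 6.13
tcp_pos: [0.4689, -0.1601, 0.057]
tool_rot: [-0.001, 3.119, -0.001]
wrist_force: [3.9, 0.1, -2.4]
width: 0.003
```

```bash
python3 chk.py
```

```text
tcp [ 0.4689 -0.1601  0.057 ] tip [ 0.4694 -0.1602  0.035 ] F [ 3.9  0.1 -2.4] t 6.13
turn needed (tool) [-0.001  0.023  0.001]
[[-1.    -0.001  0.023]
 [-0.001  1.    -0.001]
 [-0.023 -0.001 -1.   ]]
```

Emit:
carry_out --deltas "0 0.01 0 0.2 0 0.08 0; 0 0.01 0 0.15 0 0.05 0; 0 0 0 0.12 0 0 0; 0 0 0 0.12 0 0 0"

```text
time_s: 6.47
tcp_pos: [0.4563, -0.162, 0.0561]
tool_rot: [0.011, 3.106, -0.011]
wrist_force: [22.6, 3.6, -13.7]
width: 0.002
```

```bash
python3 chk.py
```

```text
tcp [ 0.4563 -0.162   0.0561] tip [ 0.457  -0.1621  0.0341] F [ 22.6   3.6 -13.7] t 6.47
turn needed (tool) [-0.007  0.036 -0.007]
[[-0.999  0.007  0.036]
 [ 0.007  1.    -0.007]
 [-0.036 -0.007 -0.999]]
```

The end stop showed at 22 N at the predicted place. I'll back off within the well, lift, and go round to the outside of the post.

Emit:
carry_out --deltas "0 0.018 0 -0.2 0 0 0; 0 0.018 0 -0.1 0 0 0; 0 0 0 0 0 -0.4 0; 0 0 0 0 0 -0.6 0; 0 0 0 0 0 -0.6 0; 0 0 0 -0.1 0.6 -0.2 0; 0 0 0 -0.3 0.8 0 0; 0 0 0 -0.5 0.7 0 0; 0 0 0 -0.6 0.5 0 0; 0 0 0 -0.5 0.2 0 0; 0 0 0 0 0 0 0; 0 0 0 0 0 0 0"

```text
time_s: 7.47
tcp_pos: [0.5436, -0.0466, 0.1263]
tool_rot: [-0.011, -3.108, 0.014]
wrist_force: [0.8, -0.4, -0.9]
width: 0.004
```

```bash
python3 chk.py; python3 - <<'E'
from h import *
s=observe();w=capture("wrist");c=cam("wrist",s)
cv2.imwrite("pics/w3r.png",w);cv2.imwrite("pics/w3.png",w)
print("pred post",proj(c,[.5577,-.0716,.067]).round(1),"lip",proj(c,[.444,-.166,.048]).round(1))
E
```

```text
tcp [ 0.5436 -0.0466  0.1263] tip [ 0.5429 -0.0468  0.1044] F [ 0.8 -0.4 -0.9] t 7.47
turn needed (tool) [-0.009 -0.034 -0.007]
[[-0.999  0.007 -0.034]
 [ 0.007  1.    -0.009]
 [ 0.034 -0.009 -0.999]]
pred post [223.7 237.5] lip [87.9 77.9]
```

View pics/w3.png

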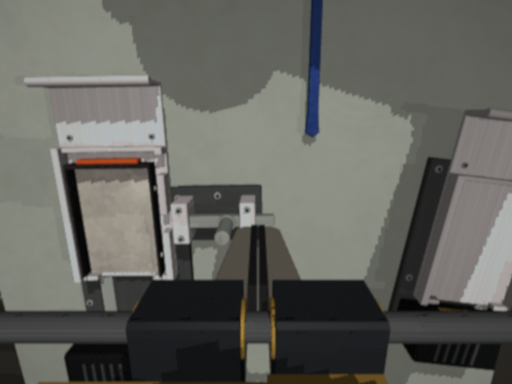

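The tray is out with the caddy seated, and the lip (88,79) and post (223,236) match their predicted pixels. I'll go down outside the post.

Emit:
carry_out --deltas "-0.009 -0.034 -0.007 -0.3 0.25 0 0; 0 0 0 -0.1 0.1 0 0; 0 0 0 0 0 0.3 0; 0 0 0 0 0 0.3 0; 0 0 0 0 0 0 0; 0 0 0 0 0 0 0"

```text
time_s: 8.02
tcp_pos: [0.554, -0.0366, 0.0976]
tool_rot: [-0.008, -3.132, 0.002]
wrist_force: [0.8, -0.5, -0.4]
width: 0.004
```

```bash
python3 chk.py
```

```text
tcp [ 0.554  -0.0366  0.0976] tip [ 0.5538 -0.0367  0.0756] F [ 0.8 -0.5 -0.4] t 8.02
turn needed (tool) [-0.001 -0.009 -0.005]
[[-1.     0.005 -0.009]
 [ 0.005  1.    -0.001]
 [ 0.009 -0.001 -1.   ]]
```

Emit:
carry_out --deltas "0 0 0 -0.08 0.05 0.35 0; 0 0 0 0 0 0.25 0; 0 0 0 0 0 0.1 0; 0 0 0 0 0 0 0"

```text
time_s: 8.35
tcp_pos: [0.5554, -0.036, 0.0674]
tool_rot: [-0.011, -3.129, 0.002]
wrist_force: [0.3, -0.6, 0.2]
width: 0.008
```

```bash
python3 chk.py
```

```text
tcp [ 0.5554 -0.036   0.0674] tip [ 0.5551 -0.036   0.0454] F [ 0.3 -0.6  0.2] t 8.35
turn needed (tool) [-0.002 -0.012 -0.007]
[[-1.     0.007 -0.012]
 [ 0.007  1.    -0.001]
 [ 0.012 -0.002 -1.   ]]
```

Emit:
carry_out --deltas "0 0 0 0 -0.2 0 0; 0 0 0 0 -0.2 0 0; 0 0 0 0 -0.2 0 0; 0 0 0 0 -0.15 0 0; 0 0 0 0 -0.1 0 0"

```text
time_s: 8.77
tcp_pos: [0.5546, -0.0706, 0.0678]
tool_rot: [-0.012, -3.128, -0.006]
wrist_force: [1.4, 20.0, 1.3]
width: 0.005
```

```bash
python3 chk.py
```

```text
tcp [ 0.5546 -0.0706  0.0678] tip [ 0.5543 -0.0706  0.0458] F [ 1.4 20.   1.3] t 8.77
turn needed (tool) [ 0.004 -0.013 -0.008]
[[-1.     0.008 -0.013]
 [ 0.008  1.     0.004]
 [ 0.013  0.004 -1.   ]]
```

It stopped at 20 N. I'll retreat and check that the bolt is in the notch and not resting on the wall.

Emit:
carry_out --deltas "0 0 0 0 0.3 0 0; 0 0 0 0 0.3 0 0; 0 0 0 0 0.2 -0.4 0; 0 0 0 0 0.2 -0.8 0; 0 0 0 0 0 -0.8 0; 0 0 0 0.4 0 -0.8 0; 0 0 0 0.4 0 -0.6 0; 0 0 0 0 0 -0.4 0; 0 0 0 0 0 0 0; 0 0 0 0 0 0 0; 0 0 0 0 0 0 0"

```text
time_s: 9.68
tcp_pos: [0.5243, -0.0276, 0.2294]
tool_rot: [-0.008, -3.132, 0.008]
wrist_force: [0.5, -0.4, -0.1]
width: 0.008
```

```bash
python3 chk.py; python3 - <<'E'
from h import *
capture("scene");s=observe();w=capture("wrist");c=cam("wrist",s)
for n,q in dict(post_in=[.5577,-.0876,.067],post_6=[.5577,-.0816,.067],post_back=[.5577,-.0716,.067],lip=[.444,-.166,.048]).items():print(n,proj(c,q).round(1))
x,y=proj(c,[.5577,-.0876,.067]).astype(int);x0=max(x-170,0);y0=max(y-180,0)
np.save("st4.npy",np.r_[s["tcp_pos"],s["tool_rot"]]);print(x0,y0)
cv2.imwrite("pics/w4r.png",w);cv2.imwrite("pics/w4.png",cv2.resize(w[y0:y0+225,x0:x0+300],(800,600),interpolation=cv2.INTER_CUBIC))
E
```

```text
tcp [ 0.5243 -0.0276  0.2294] tip [ 0.5241 -0.0278  0.2074] F [ 0.5 -0.4 -0.1] t 9.68
turn needed (tool) [-0.005 -0.009 -0.005]
[[-1.     0.005 -0.009]
 [ 0.005  1.    -0.005]
 [ 0.009 -0.005 -1.   ]]
post_in [202. 214.]
post_6 [207.5 214. ]
post_back [216.8 213.9]
lip [123.7 104.6]
31 33
```

View pics/w4.png

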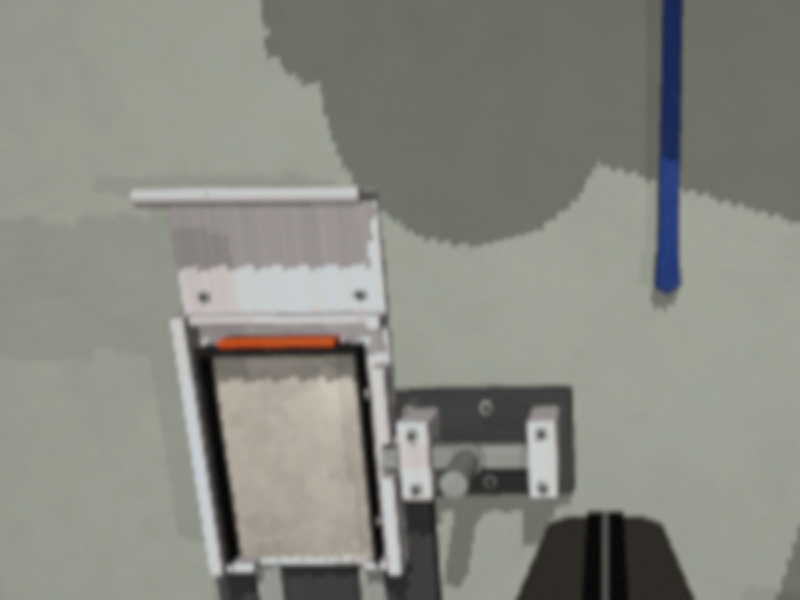

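The post top is at (201,215). That matches fully in (202), not stopped on the wall (207.5). The lip is at (126,105), as expected for the tray at its end stop, and the caddy lies square in its nest. The robot is clear of everything, so I'm handing in.

```bash
python3 -c "
from cell import *
print(close_job())"
```

```text
the job is handed in; nothing more can be done
None
```

I've handed the job in: dock_a's tray is drawn out to its end stop and its bolt is pushed back in, which locks it there. I worked with closed fingers only, pushing the post back, hooking the lip from the well to draw the tray out, then pushing the post in from its outer side.

**Stops:** I felt each one at its expected place:
- bolt back at about 15 N
- tray out at about 23 N
- bolt in at about 20 N

**Final picture:** it agreed with the locked-out state:
- **Bolt:** the post top was at pixel column 201, where 202 means fully in and 207.5 would mean stopped on the tray's wall.
- **Tray:** the lip was within about 2 pixels of its predicted place at the end stop.
- **Caddy:** it lay square in its nest.
- **Robot:** the gripper was clear of everything, with wrist force near zero.

No check failed. I did not re-measure dock_b or the other things on the bench at the end, but the arm never went near them below safe height. The run took about 10 s of the 45 s allowed.

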